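# Find the full instrument case by its weight and stand it in the rack

## Robot

A 6-joint arm with a two-finger parallel gripper is mounted at the origin on the work surface. World frame = base frame: x ahead of the robot, y to its left, z up, the work surface at z = 0. Lengths are in m, angles in rad, forces in N, time in s.
With the tool pointing down it reaches from about 0.25 to 0.775 m from the base axis. Payload 4 kg.
Tool frame: the origin (TCP) lies midway between the tips of the shut fingers; the grasp point (between the pads) lies behind it (r.grasp_offset is the z of the grasp point in the tool frame, in m); z points along the fingers, y is the line along which they close (so a half turn about z gives the same grasp; the last joint's range is limited). The gripper opens to 85 mm and grips with 20 to 120 N. Pads are 22 mm wide; open, the fingers measure 114 mm over their backs; the gripper's body (76 mm by 85 mm) begins 54 mm behind the grasp point. The pads swing forward as they close: fully open they stand 13 mm farther back than shut.
Start: joints at [-1.416, 0.087, 1.371, -0, 1.684, -0.103], TCP at [0.14, -0.532, 0.231] pointing down, gripper open.
Joint ranges: [-3.1, 3.1], [-0.76, 2.03], [0.27, 2.55], [-1.08, 4.22], [0.17, 2.65], [-2.57, 2.57]. Speed limits (rad/s): [2.79, 2.79, 3.14, 3.14, 3.14, 3.14].

## Interface

Orientations are given as [roll, pitch, yaw] about the fixed x, y, z axes, in that order (R = Rz(yaw) Ry(pitch) Rx(roll)).
In Python, from station import status, viewer, sign_off, models, r gives the robot as it stands. The module is installed in compiled form; this text tells all that it offers.
- The arm moves only by the shell command python3 -m jog 'ROWS' [OPENING] [FORCE]. ROWS is JSON, a list that holds one entry, the list of rows, each a list of 4 numbers: the shift along the tool's x, y, z in cm, then the turn about the tool's z in degrees. A call has 1 to 12 rows; each row is the pose to reach, as a shift and turn from the pose commanded when the call began, along the tool's axes at that moment; what a row does not reach only later rows make up. A row lasts 1/8 s, in which the tool goes at most 62.5 mm and 10.7 degrees, less where a joint would pass 70% of its speed; a pose out of reach is approached as far as the arm can. A call with a gripper value outside its range is refused whole. OPENING is the finger opening in cm, from 0 to 8.54, set as the call begins (- or left out, the last holds). The fingers move at their own pace and stop on an object; FORCE is the grip in N (left out, the last holds). Time passes only in rows, so rows that repeat a pose let the fingers close. It gives the time, the measured TCP pose, the force, the opening and the grip force at its end, in the units of the state.
- status.read_state(): the state, without advancing time (a new reading comes with each control period).
- viewer.snapshot(name): name is "side" or "top"; returns a dict with "frame" (480x640x3 uint8, red, green, blue), "z_map" (480x640 float32, m along the optical axis (not along the pixel's ray), 0 where there is no reading), "fx", "fy", "cx", "cy" (pixels), "k1" (the pictures are not rectified: a ray, as slopes to the right and down, at radius r is drawn at 1 + k1 r^2 times it, then the intrinsics apply), "R" (3x3) and "t" (3): a world point X has camera coordinates R X + t. Camera axes: x right, y down, z forward; pixel columns grow to the right and rows downward; lengths in m; the calibration is good to about 2 mm. A picture is of the moment at which its call begins.
- sign_off(): hands the job in; it is judged then, once.
Trained networks look in a picture, given as the dict that the camera call returned (one of the last four; its "shot" number tells which), for a name from the list of things; names that differ only in an ending like _2 or _b are one class to them, and where a whole thing is asked for, a point or a joint stands for the part that bears it (a point fixed in the world has none). Each returns a list of dicts, best first, with "p" (0 to 1); they miss things now and then, are a little off and sometimes report something else, mostly with a low value. They report only what shows in the picture. A call takes as long as a camera call. They do not tell look-alikes from the thing itself.
- models.masks_of(name, picture): "region" (480x640 bool, what is visible of it) and "uv" ([column, row] in pixels, amid what is visible of it).
The state is a dict: "clock": time; "q": joint angles; "qvel": joint speeds; "joint_efforts": joint torques, N m; "eef_pos": TCP position; "ee_rot": TCP orientation; "contact_force": force on the tool from outside, world axes, zero at the start; "wrist_torque": the same for the moment, N m; "gripper_width": opening from 0.0 (shut) to 1.0 (fully open); "finger_force": force on a finger pad.
Only numpy, scipy, OpenCV 4.12 (cv2) and the standard library are available. Lean on these libraries where they do the work, as an engineer would, in place of code of your own. Each camera call takes 0.05 s, during which the arm holds its last target. There are 200 camera calls.

## Task

One of the three shut cases lying on the bench still has its instrument in it, the other two are empty, and they all look the same: heft them by their handles to find the heavy one. Stand that case on its hinge edge, handle up, in the free middle bay of the rack, setting it down gently rather than dropping it. Leave the empty cases lying flat where they were, and do not disturb the boxes in the rack or the ring gauge lying beside it.

Things in the scene. Friction and masses are not known exactly. Their poses are not given: they have to be found in the camera images.
- case_1: flat black latched instrument case, 150 mm long (its y, along the handle) x 115 deep (its x) x 48 thick (its z), lying flat on the bench, one of three alike. Origin: centre of the underside as it lies. Its -x side is the front, with the carrying handle (towards the robot at yaw 0); its +x side is the flat hinge edge, 150 x 48 mm, that it stands on when the handle is up
- case_2: flat black latched instrument case, 150 mm long (its y, along the handle) x 115 deep (its x) x 48 thick (its z), lying flat on the bench, one of three alike. Origin: centre of the underside as it lies. Its -x side is the front, with the carrying handle (towards the robot at yaw 0); its +x side is the flat hinge edge, 150 x 48 mm, that it stands on when the handle is up
- case_3: flat black latched instrument case, 150 mm long (its y, along the handle) x 115 deep (its x) x 48 thick (its z), lying flat on the bench, one of three alike. Origin: centre of the underside as it lies. Its -x side is the front, with the carrying handle (towards the robot at yaw 0); its +x side is the flat hinge edge, 150 x 48 mm, that it stands on when the handle is up
- case_1_grip (a point): middle of the handle of case_1, 46 mm in front of the front face, 24 mm above the bench as it lies. A round grip 16 mm thick, 70 mm long along the case's y, on an arm at each end; 38 mm free behind it: part-open fingers straddle it from above. It turns freely on its wire, so the case swings and hangs below it like a pail, hinge edge down and 161 mm below the grip's axis
- case_1_middle (a point): centre of the volume of case_1, 24 mm above its underside, 57.5 mm from its hinge edge. Empty, a case weighs about 0.25 kg; with the instrument 0.73 to 0.87 kg, balanced near this point. Hanging clear of the bench it pulls about 2.5 N empty, 7 to 8.5 N full; tipped with its hinge edge still on the bench it may read wrongly. It stays shut
- case_2_grip (a point): middle of the handle of case_2, 46 mm in front of the front face, 24 mm above the bench as it lies. A round grip 16 mm thick, 70 mm long along the case's y, on an arm at each end; 38 mm free behind it: part-open fingers straddle it from above. It turns freely on its wire, so the case swings and hangs below it like a pail, hinge edge down and 161 mm below the grip's axis
- case_2_middle (a point): centre of the volume of case_2, 24 mm above its underside, 57.5 mm from its hinge edge. Empty, a case weighs about 0.25 kg; with the instrument 0.73 to 0.87 kg, balanced near this point. Hanging clear of the bench it pulls about 2.5 N empty, 7 to 8.5 N full; tipped with its hinge edge still on the bench it may read wrongly. It stays shut
- case_3_grip (a point): middle of the handle of case_3, 46 mm in front of the front face, 24 mm above the bench as it lies. A round grip 16 mm thick, 70 mm long along the case's y, on an arm at each end; 38 mm free behind it: part-open fingers straddle it from above. It turns freely on its wire, so the case swings and hangs below it like a pail, hinge edge down and 161 mm below the grip's axis
- case_3_middle (a point): centre of the volume of case_3, 24 mm above its underside, 57.5 mm from its hinge edge. Empty, a case weighs about 0.25 kg; with the instrument 0.73 to 0.87 kg, balanced near this point. Hanging clear of the bench it pulls about 2.5 N empty, 7 to 8.5 N full; tipped with its hinge edge still on the bench it may read wrongly. It stays shut
- rack: fixed grey sheet-steel rack: base plate 180 mm (its x) x 232 mm (its y) x 4 mm, four upright dividers 3 mm thick, 150 mm long, tops 64 mm above the bench, parallel to its x, making three bays 72 mm wide; the outer bays hold boxes up to 108 mm high, the middle one is free. Origin: centre of its underside; stands at varying yaw
- rack_bay (a point): centre of the floor of the free middle bay, 4 mm above the bench; the bay runs along the rack's x, is 72 mm wide along the rack's y (36 mm to either side of this point) and open at both ends. A case stands here with its 150 mm length along the rack's x, either way round
- carton: closed cardboard carton 130 x 56 x 104 mm standing in one outer bay of the rack; a bystander. Origin: centre of its underside
- gauge_box: closed grey plastic box 140 x 56 x 98 mm standing in the other outer bay of the rack; a bystander. Origin: centre of its underside
- ring_gauge: plain steel ring gauge, 48 mm outside diameter, 16 mm high, lying on the bench between the cases and the rack; a bystander. Origin: centre of its underside
Not all that is in view belongs to the job. Leave any green look-alike of the case_2 alone.

How it is judged:
At the end, for the whole second after the job is handed in: the case with the instrument (over 5 N on the rack) stands at rest on the floor of the middle bay, handle up within 8 degrees, centred within 30 mm along the bay and 20 mm across it; the two empty cases lie flat on the bench within 80 mm of where they began (((angle between case_1's own x axis and vertical above 3 rad and x of case_1_middle in the frame of rack_bay between -0.03 and 0.03 m and y of case_1_middle in the frame of rack_bay between -0.02 and 0.02 m and z of case_1_middle in the frame of rack_bay between 0.05 and 0.0615 m and contact force between case_1 and rack above 5 N and linear speed of case_1 below 0.02 m/s and angle between each of case_2, case_3's own z axis and vertical below 0.06 rad and height (world z) of each of case_2, case_3 below 0.006 m and distance of each of case_2_middle, case_3_middle from where it was at the start of the episode below 0.08 m) or (angle between case_2's own x axis and vertical above 3 rad and x of case_2_middle in the frame of rack_bay between -0.03 and 0.03 m and y of case_2_middle in the frame of rack_bay between -0.02 and 0.02 m and z of case_2_middle in the frame of rack_bay between 0.05 and 0.0615 m and contact force between case_2 and rack above 5 N and linear speed of case_2 below 0.02 m/s and angle between each of case_1, case_3's own z axis and vertical below 0.06 rad and height (world z) of each of case_1, case_3 below 0.006 m and distance of each of case_1_middle, case_3_middle from where it was at the start of the episode below 0.08 m) or (angle between case_3's own x axis and vertical above 3 rad and x of case_3_middle in the frame of rack_bay between -0.03 and 0.03 m and y of case_3_middle in the frame of rack_bay between -0.02 and 0.02 m and z of case_3_middle in the frame of rack_bay between 0.05 and 0.0615 m and contact force between case_3 and rack above 5 N and linear speed of case_3 below 0.02 m/s and angle between each of case_1, case_2's own z axis and vertical below 0.06 rad and height (world z) of each of case_1, case_2 below 0.006 m and distance of each of case_1_middle, case_2_middle from where it was at the start of the episode below 0.08 m))); the robot touches nothing.
It fails at once if a case is dropped into the bay (over 0.5 m/s in its last 40 mm) ((horizontal distance between case_1_middle and rack_bay below 0.05 m and z of case_1_middle in the frame of rack_bay below 0.0975 m and linear speed of case_1 above 0.5 m/s) or (horizontal distance between case_2_middle and rack_bay below 0.05 m and z of case_2_middle in the frame of rack_bay below 0.0975 m and linear speed of case_2 above 0.5 m/s) or (horizontal distance between case_3_middle and rack_bay below 0.05 m and z of case_3_middle in the frame of rack_bay below 0.0975 m and linear speed of case_3 above 0.5 m/s)).
It fails at once if a bystander is shifted by more than 30 mm (distance of any of carton, gauge_box, ring_gauge from where it was at the start of the episode above 0.03 m).
It also fails if it takes over 72 s, if anything falls off the work surface, if the arm or the gripper's body presses on something with over 40 N, if the wrist force passes 120 N, or if a joint passes its speed limit or range.

## Working session

There is one attempt and no reset: what is moved stays moved. The work goes in short steps, Python scripts to look and compute and a shell command to move; the robot and the scene stay as the last step left them, time stands still between calls to the robot, and variables do not carry over. Pictures are saved under pics/ and viewed, at most 10 in all, crops included, and the job is handed in when it is done.

```bash
mkdir -p pics
cat > h.py <<'E'
import numpy as np, cv2
from station import status, viewer, models, r
def world(p, m):
    """world points of mask pixels"""
    v,u=np.nonzero(m & (p["z_map"]>0)); z=p["z_map"][v,u]
    xd=(u-p["cx"])/p["fx"]; yd=(v-p["cy"])/p["fy"]
    x,y=xd.copy(),yd.copy()
    for _ in range(8):
        f=1+p["k1"]*(x*x+y*y); x,y=xd/f,yd/f
    return (np.c_[x*z,y*z,z]-p["t"])@p["R"]
def px(p,X):
    c=p["R"]@np.array(X)+p["t"]; x,y=c[:2]/c[2]; f=1+p["k1"]*(x*x+y*y)
    return p["fx"]*x*f+p["cx"],p["fy"]*y*f+p["cy"]
def save(p,n): cv2.imwrite("pics/"+n,p["frame"][:,:,::-1])
E
python3 - <<'E'
from h import *
s=status.read_state(); print(s["clock"],s["eef_pos"],s["ee_rot"],s["contact_force"],r.grasp_offset)
for n in("top","side"):
    p=viewer.snapshot(n); save(p,n+"0.png"); print(n,p["t"],p["R"][2])
    for k in("case_1","case_1_grip","rack","carton","gauge_box","ring_gauge"):
        for d in models.masks_of(k,p):
            w=world(p,d["region"]); print(k,round(d["p"],2),np.round(d["uv"]),d["region"].sum(),np.round(np.median(w,0),3),np.round(w.max(0)-w.min(0),3), np.round(np.percentile(w[:,2],95),3))
E
```

```text
0.0 [ 0.14012411 -0.53131455  0.23008296] [-3.13928817e+00 -2.19178908e-04  2.57750031e-01] [-0.38541276 -0.18273888 -0.00377501] -0.0187
top [-0.11948619  0.54573416  1.37885913] [ 0.1049187  -0.01295848 -0.99439637]
case_1 0.88 [520. 256.] 2709 [ 0.475 -0.699  0.047] [0.196 0.178 0.06 ] 0.052
case_1 0.82 [254. 218.] 2648 [ 0.603 -0.003  0.047] [0.195 0.164 0.065] 0.052
case_1 0.78 [317. 310.] 2692 [ 0.355 -0.144  0.047] [0.179 0.195 0.065] 0.052
case_1 0.64 [410. 233.] 2840 [ 0.542 -0.408  0.047] [0.186 0.183 0.064] 0.052
case_1 0.6 [338. 216.] 2790 [ 0.59  -0.215  0.047] [0.194 0.171 0.064] 0.052
case_1_grip 0.59 [415. 234.] 2735 [ 0.543 -0.409  0.047] [0.185 0.188 0.063] 0.052
rack 0.65 [130. 229.] 2823 [0.578 0.366 0.006] [0.184 0.247 0.113] 0.061
carton 0.73 [413. 234.] 2760 [ 0.543 -0.408  0.047] [0.186 0.179 0.059] 0.052
carton 0.61 [ 94. 220.] 1504 [0.598 0.419 0.106] [0.13  0.109 0.114] 0.112
gauge_box 0.75 [154. 225.] 1541 [0.579 0.271 0.1  ] [0.142 0.098 0.112] 0.106
ring_gauge 0.71 [203. 216.] 195 [0.606 0.163 0.014] [0.046 0.046 0.029] 0.021
side [0.41880888 0.23314617 
[... 274 characters left out ...]
 0.051
case_1 0.59 [299. 218.] 1846 [ 0.583 -0.188  0.047] [0.217 0.276 0.057] 0.051
case_1 0.56 [366. 249.] 2350 [ 0.35  -0.119  0.047] [0.193 0.222 0.057] 0.05
case_1_grip 0.98 [337. 188.] 1401 [ 0.535 -0.383  0.046] [0.185 0.169 0.054] 0.051
rack 0.58 [196. 372.] 4122 [0.555 0.358 0.007] [0.186 0.234 0.082] 0.062
rack 0.4 [336. 186.] 1363 [ 0.535 -0.386  0.047] [0.183 0.169 0.054] 0.051
carton 0.76 [166. 367.] 3168 [0.582 0.442 0.106] [0.218 0.128 0.116] 0.11
gauge_box 0.7 [217. 317.] 2354 [0.561 0.297 0.1  ] [0.143 0.065 0.098] 0.104
ring_gauge 0.58 [236. 296.] 209 [0.605 0.166 0.015] [0.046 0.048 0.022] 0.019
ring_gauge 0.38 [263. 258.] 2390 [0.594 0.022 0.047] [0.214 0.204 0.055] 0.051
```

View pics/top0.png

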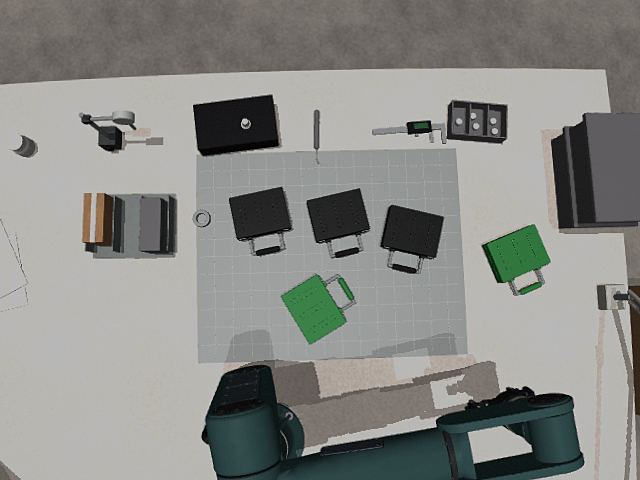

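View pics/side0.png

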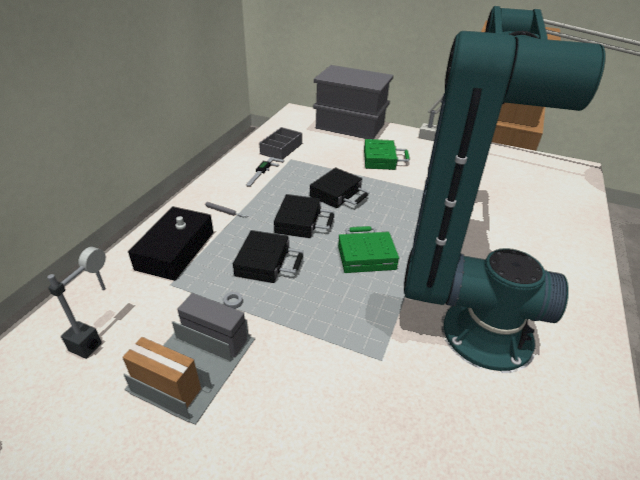

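The pictures show black cases at top-view (262,216), (338,216) and (412,233). Things that could be mistaken for them are the green look-alikes at (320,310) and (518,255) and the big black box with a knob at (237,125). I choose the three black ones with handles, each handle facing the robot. The rack is at (130,225), the ring at (202,218).

```bash
cat > find.py <<'E'
from h import *
def rect(w):
    (c,s,a)=cv2.minAreaRect((w[:,:2]*1000).astype(np.float32)); return np.round(c,0),np.round(s,0),round(a,1)
def cases(p):
    out=[]
    for d in models.masks_of("case_1",p):
        m=d["region"]; col=np.median(p["frame"][m].astype(float),0)
        if col[1]>1.5*col[0]: continue
        w=world(p,m); t=w[(w[:,2]>.042)&(w[:,2]<.056)]
        c,s,a=rect(t); 
        h=w[(w[:,2]<.04)&(w[:,2]>.012)]
        ctr=np.array(c)/1000
        # depth axis: side of 115 mm; pointed to +x of case (away from handle)
        th=np.deg2rad(a) if s[0]<s[1] else np.deg2rad(a+90)
        ax=np.array([np.cos(th),np.sin(th)])
        if ax[0]<0: ax=-ax
        yaw=np.arctan2(ax[1],ax[0])
        loc=(h[:,:2]-ctr)@np.c_[ax,[-ax[1],ax[0]]]
        hh=loc[loc[:,0]<-.085]
        out.append(dict(c=ctr,yaw=yaw,grip=ctr-ax*(.0575+.046),size=s,p=d["p"],uv=d["uv"]))
        print(np.round(d["uv"]),"c",ctr,"size",s,"yaw",round(np.degrees(yaw),1),"grip",np.round(out[-1]["grip"],3),"handle pts local",np.round(np.median(hh,0),3) if len(hh) else None,len(hh))
    return out
E
python3 - <<'E'
from find import *
for n in("top","side"):
    p=viewer.snapshot(n); print(n); cs=cases(p)
    for c in cs: print(np.round(px(p,[*c["grip"],.024])))
    for k in("carton","gauge_box","rack"):
        for d in models.masks_of(k,p)[:1 if n=="side" or k!="carton" else 2]:
            w=world(p,d["region"]); zz=w[:,2]
            if k=="rack":
                print("rack base",rect(w[(zz<.012)&(zz>-.004)]),"div tops",rect(w[(zz>.058)&(zz<.07)]))
                W=w
            else: print(k,rect(w[zz>np.percentile(zz,90)-.012]))
    if n=="top": cv2.imwrite("pics/crop1.png",cv2.resize(p["frame"][170:290,70:470,::-1],(800,240)))
E
```

```text
top
[260. 219.] c [ 0.611 -0.002] size [118. 150.] yaw 10.4 grip [ 0.509 -0.021] handle pts local [-0.101  0.   ] 191
[412. 235.] c [ 0.55  -0.413] size [153. 117.] yaw -15.3 grip [ 0.45  -0.386] handle pts local [-0.102 -0.003] 179
[339. 216.] c [ 0.601 -0.212] size [116. 148.] yaw 11.4 grip [ 0.5   -0.232] handle pts local [-0.103 -0.001] 168
[268. 251.]
[403. 269.]
[346. 252.]
carton (array([603., 431.]), array([ 60., 130.]), 89.1)
gauge_box (array([584., 280.]), array([ 57., 140.]), 88.8)
rack base (array([593., 357.]), array([245., 182.]), 89.3) div tops (array([593., 355.]), array([230., 148.]), 88.4)
side
[337. 189.] c [ 0.546 -0.411] size [155. 119.] yaw -14.4 grip [ 0.446 -0.385] handle pts local [-0.102  0.011] 90
[263. 259.] c [0.609 0.   ] size [117. 156.] yaw 9.9 grip [ 0.507 -0.018] handle pts local [-0.102  0.006] 134
[298. 216.] c [ 0.598 -0.21 ] size [118. 156.] yaw 11.8 grip [ 0.497 -0.231] handle pts local [-0.102  0.009] 105
[196. 372.] c [0.591 0.358] size [230. 152.] yaw -1.8 grip [0.488 0.361] handle pts local None 0
[362. 198.]
[299. 262.]
[331. 220.]
[232. 375.]
carton (array([609.,   1.]), array([118., 155.]), 10.5)
gauge_box (array([581., 283.]), array([ 58., 142.]), 88.7)
rack base (array([593., 358.]), array([235., 185.]), 88.9) div tops (array([591., 394.]), array([157., 148.]), 88.3)
```

View pics/crop1.png

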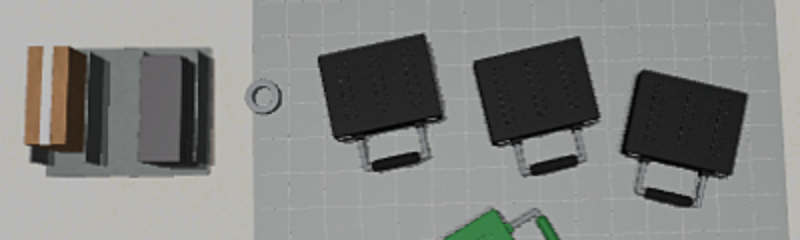

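The crop confirms three matching black cases, handles towards the robot, with case A at crop (380,90), B at (537,90) and C at (685,125). The rack's middle bay at (110,110) is free. I'll start with C, the rightmost.

```bash
cat > to.py <<'E'
import sys
from h import *
from scipy.spatial.transform import Rotation as Ro
# usage: to.py x y z yaw_deg (target TCP); prints shift cm in tool axes + turn deg
x,y,z,yw=map(float,sys.argv[1:5]); s=status.read_state()
R=Ro.from_euler("xyz",s["ee_rot"]).as_matrix(); d=R.T@(np.array([x,y,z])-s["eef_pos"])*100
t=-(yw-np.degrees(s["ee_rot"][2])); t=(t+180)%360-180
print(np.round(d,2),round(t,1),"clock",s["clock"])
E
python3 to.py .448 -.3855 .10 75.1
```

```text
[33.49 -6.31 13.13] -60.3 clock 1.2
```

```bash
python3 -m jog '[[[16,-3,4,-30],[33.5,-6.3,10,-60.3],[33.5,-6.3,13.1,-60.3],[33.5,-6.3,13.1,-60.3],[33.5,-6.3,13.1,-60.3],[33.5,-6.3,13.1,-60.3],[33.5,-6.3,13.1,-60.3],[33.5,-6.3,13.1,-60.3],[33.5,-6.3,13.1,-60.3]]]' 4.0 30; python3 to.py .448 -.3855 .005 75.1
```

```text
clock: 2.33
eef_pos: [0.4474, -0.3868, 0.1015]
ee_rot: [3.14, 0.001, 1.308]
contact_force: [0.6, 0.2, 0.1]
gripper_width: 0.467
finger_force: 0.0
[0.16 0.01 9.65] -0.2 clock 2.325
```

```bash
python3 -m jog '[[[0.1,0,4,0],[0.1,0,8,0],[0.1,0,9.6,0],[0.1,0,9.6,0]]]'; python3 -m jog '[[[0,0,0,0],[0,0,0,0],[0,0,0,0],[0,0,0,0],[0,0,0,0]]]' 0.5 60
```

```text
clock: 2.82
eef_pos: [0.4474, -0.3848, 0.0039]
ee_rot: [-3.14, -0.001, 1.309]
contact_force: [0.6, -0.7, -0.4]
gripper_width: 0.47
finger_force: 0.0
clock: 3.45
eef_pos: [0.4487, -0.3854, 0.005]
ee_rot: [3.14, 0.002, 1.31]
contact_force: [-1.4, -1.0, 3.0]
gripper_width: 0.161
finger_force: 58.5
```

```bash
python3 -m jog '[[[0,0.3,-1.6,0],[0,0.8,-3.2,0],[0,1.7,-5,0],[0,2.8,-6.9,0],[0,4.1,-8.6,0],[0,5.6,-10.1,0],[0,7.3,-11.3,0],[0,9.2,-12.4,0],[0,11.2,-13.2,0],[0,12.7,-13.7,0],[0,13.7,-14.6,0],[0,13.7,-16,0]]]'; python3 -m jog '[[[0,0,-0.5,0],[0,0,-0.5,0],[0,0,-0.5,0],[0,0,-0.5,0],[0,0,-0.5,0],[0,0,-0.5,0]]]'; python3 -c "
from h import *
p=viewer.snapshot('side'); save(p,'lift1.png'); print(status.read_state()['contact_force'])"
```

```text
clock: 4.95
eef_pos: [0.5809, -0.4189, 0.1635]
ee_rot: [-3.139, -0.002, 1.311]
contact_force: [0.3, 0.4, -3.1]
gripper_width: 0.167
finger_force: 58.7
clock: 5.7
eef_pos: [0.5806, -0.4198, 0.1691]
ee_rot: [-3.141, -0.0, 1.31]
contact_force: [-1.2, -0.1, -1.4]
gripper_width: 0.169
finger_force: 58.6
[-0.43471308 -0.61528994 -2.23432716]
```

View pics/lift1.png

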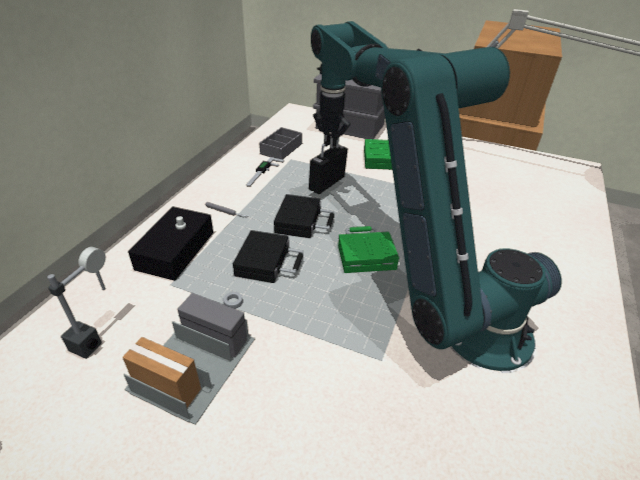

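The side picture shows case C hanging clear at (328,170) and pulling about 2 N, so it is empty. I'll lay it back along a hinge arc. An upright case needs 18.5 cm of travel forward, so I move 4.8 cm on first.

```bash
python3 -m jog '[[[0,1.2,0,0],[0,2.6,0,0],[0,4,0,0],[0,4.8,0.5,0],[0,4.8,1.3,0],[0,4.8,1.8,0],[0,4.8,2.3,0],[0,4.8,2.8,0],[0,4.8,2.8,0],[0,3.6,2.7,0],[0,2.4,2.6,0],[0,1,2.7,0]]]';  python3 -m jog '[[[0,-1.4,0.2,0],[0,-3.6,0.7,0],[0,-5.5,1.4,0],[0,-7.5,2.5,0],[0,-9.1,3.7,0],[0,-10.7,5.3,0],[0,-11.9,6.9,0],[0,-13.1,8.8,0],[0,-13.9,10.6,0],[0,-14.4,12.3,0],[0,-14.7,13.7,0],[0,-14.7,13.7,0]]]'; python3 -c "
from find import *
p=viewer.snapshot('side'); cases(p); save(p,'low1.png'); print(status.read_state()['contact_force'])"
```

```text
clock: 7.25
eef_pos: [0.5909, -0.4225, 0.1449]
ee_rot: [3.138, 0.001, 1.311]
contact_force: [-0.0, 1.0, 3.9]
gripper_width: 0.168
finger_force: 59.3
clock: 8.75
eef_pos: [0.4476, -0.3842, 0.0045]
ee_rot: [-3.14, -0.001, 1.31]
contact_force: [-1.9, 1.3, 2.3]
gripper_width: 0.163
finger_force: 59.3
[298. 219.] c [ 0.599 -0.211] size [117. 158.] yaw 11.7 grip [ 0.498 -0.232] handle pts local [-0.102  0.003] 102
[264. 258.] c [0.609 0.   ] size [118. 156.] yaw 11.0 grip [ 0.507 -0.02 ] handle pts local [-0.102 -0.001] 123
[336. 191.] c [ 0.543 -0.408] size [154. 122.] yaw -15.6 grip [ 0.443 -0.38 ] handle pts local [-0.1    0.025] 47
[-2.00804233  1.01264165  3.76527304]
```

View pics/low1.png

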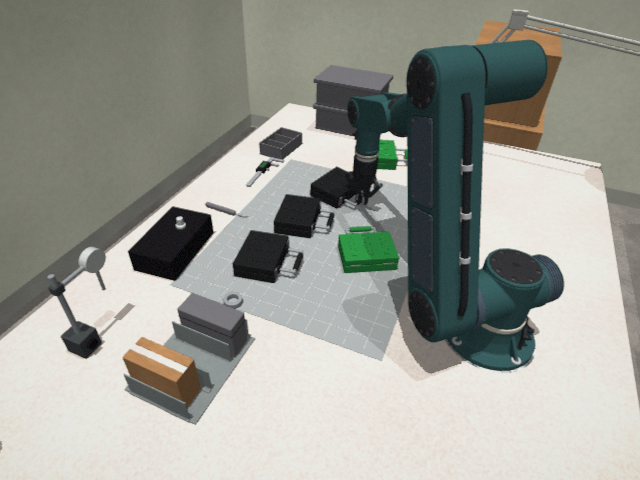

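The side picture shows case C lying flat again at (336,190), within a few mm of where it started. I release it and go to B, whose grip is at (0.4985,-0.2315).

```bash
python3 -m jog '[[[0,0,0,0],[0,0,0,0],[0,0,0,0],[0,0,-3,0],[0,0,-7,0],[0,0,-9.5,0],[0,0,-9.5,0]]]' 4.0 60; python3 to.py .4985 -.2315 .10 101.6
```

```text
clock: 9.72
eef_pos: [0.4497, -0.3859, 0.1033]
ee_rot: [3.136, 0.003, 1.31]
contact_force: [0.6, 0.2, -0.2]
gripper_width: 0.467
finger_force: 0.0
[16.18  0.73  0.28] -26.5 clock 9.725
```

```bash
python3 -m jog '[[[5.4,0.2,0.2,-9],[10.8,0.5,0.2,-18],[16.2,0.8,0.2,-26.6],[16.2,0.8,0.2,-26.6],[16.2,0.8,0.2,-26.6]]]'; python3 to.py .4985 -.2315 .005 101.6
```

```text
clock: 10.35
eef_pos: [0.4972, -0.2299, 0.0969]
ee_rot: [-3.14, -0.001, 1.774]
contact_force: [0.2, -0.2, -0.6]
gripper_width: 0.472
finger_force: 0.0
[-0.19  0.12  9.19] 0.1 clock 10.35
```

```bash
python3 -m jog '[[[-0.1,0.1,4,0],[-0.1,0.1,8,0],[-0.1,0.1,9.4,0],[-0.1,0.1,9.4,0]]]'; python3 -m jog '[[[0,0,0,0],[0,0,0,0],[0,0,0,0],[0,0,0,0],[0,0,0,0]]]' 0.5 60;  python3 -m jog '[[[0,0.3,-1.6,0],[0,0.8,-3.2,0],[0,1.7,-5,0],[0,2.8,-6.9,0],[0,4.1,-8.6,0],[0,5.6,-10.1,0],[0,7.3,-11.3,0],[0,9.2,-12.4,0],[0,11.2,-13.2,0],[0,13.3,-13.6,0],[0,15,-13.9,0],[0,16.5,-14,0]]]'; python3 -m jog '[[[0,1.1,-0.2,0],[0,2,-1,0],[0,2,-2,0],[0,2,-2.5,0],[0,2,-2.5,0],[0,2,-2.5,0],[0,2,-2.5,0],[0,2,-2.5,0]]]'; python3 -c "
from h import *
p=viewer.snapshot('side'); save(p,'lift2.png'); print(status.read_state()['contact_force'])
p=viewer.snapshot('side'); print(status.read_state()['contact_force'])"
```

```text
clock: 10.85
eef_pos: [0.4983, -0.2318, 0.0037]
ee_rot: [-3.14, -0.001, 1.772]
contact_force: [0.1, 0.3, -0.8]
gripper_width: 0.466
finger_force: 0.0
clock: 11.48
eef_pos: [0.4995, -0.2316, 0.0051]
ee_rot: [3.141, 0.002, 1.774]
contact_force: [-1.0, -3.6, 4.0]
gripper_width: 0.169
finger_force: 58.7
clock: 12.98
eef_pos: [0.6614, -0.1964, 0.1447]
ee_rot: [3.142, -0.001, 1.776]
contact_force: [-0.1, 0.5, -1.9]
gripper_width: 0.165
finger_force: 58.8
clock: 13.98
eef_pos: [0.6799, -0.1934, 0.1689]
ee_rot: [-3.141, -0.0, 1.774]
contact_force: [0.1, -0.3, -2.9]
gripper_width: 0.165
finger_force: 58.6
[-0.35096595  0.50145763 -2.79120032]
[ 0.1383622   0.25537173 -2.44154711]
```

View pics/lift2.png

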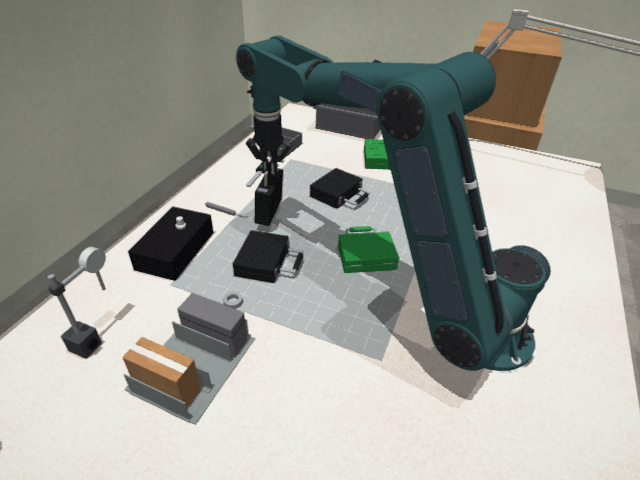

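The side picture shows case B hanging clear at (268,195), reading about 2.5 N, so it is empty too. A must be the heavy one. I lay B back and release it.

```bash
python3 -m jog '[[[0,0,0.7,0],[0,0,1.4,0],[0,0,2,0],[0,0,2.5,0],[0,0,2.8,0],[0,-1.2,2.7,0],[0,-2.4,2.6,0],[0,-3.8,2.7,0]]]';  python3 -m jog '[[[0,-1.4,0.2,0],[0,-3.6,0.7,0],[0,-5.5,1.4,0],[0,-7.5,2.5,0],[0,-9.1,3.7,0],[0,-10.7,5.3,0],[0,-11.9,6.9,0],[0,-13.1,8.8,0],[0,-13.9,10.6,0],[0,-14.4,12.3,0],[0,-14.7,13.7,0],[0,-14.7,13.7,0]]]'; python3 -m jog '[[[0,0,0,0],[0,0,0,0],[0,0,0,0],[0,0,-3,0],[0,0,-7,0],[0,0,-9.5,0],[0,0,-9.5,0]]]' 4.0 60; python3 to.py .508 -.020 .10 100.2; python3 -c "
from find import *
cases(viewer.snapshot('top'));cases(viewer.snapshot('side'))"
```

```text
clock: 15.08
eef_pos: [0.642, -0.2014, 0.1424]
ee_rot: [-3.141, 0.0, 1.774]
contact_force: [-0.3, 1.1, -0.7]
gripper_width: 0.161
finger_force: 58.8
clock: 16.58
eef_pos: [0.4979, -0.2307, 0.0044]
ee_rot: [-3.139, -0.001, 1.774]
contact_force: [-2.8, 1.6, 3.1]
gripper_width: 0.165
finger_force: 59.3
clock: 17.45
eef_pos: [0.5008, -0.2318, 0.1033]
ee_rot: [3.137, 0.004, 1.775]
contact_force: [1.1, -0.4, -0.7]
gripper_width: 0.468
finger_force: 0.0
[20.6   4.99  0.26] 1.5 clock 17.45
[411. 231.] c [ 0.549 -0.412] size [152. 117.] yaw -15.1 grip [ 0.449 -0.385] handle pts local [-0.103  0.003] 194
[256. 217.] c [ 0.612 -0.002] size [116. 151.] yaw 9.8 grip [ 0.51 -0.02] handle pts local [-0.103  0.003] 168
[298. 219.] c [ 0.598 -0.208] size [115. 155.] yaw 11.2 grip [ 0.496 -0.228] handle pts local [-0.102  0.006] 111
[262. 261.] c [0.609 0.001] size [116. 154.] yaw 11.6 grip [ 0.508 -0.02 ] handle pts local [-0.101  0.008] 129
[337. 192.] c [ 0.548 -0.409] size [154. 119.] yaw -14.7 grip [ 0.448 -0.383] handle pts local [-0.105  0.007] 101
```

Both empties are back in place. Next is A.

```bash
python3 -m jog '[[[5,1.2,0,1],[10,2.5,0,1],[16,4,0,1.4],[20.6,5,0.2,1.4],[20.6,5,0.2,1.4],[20.6,5,0.2,1.4]]]'; python3 to.py .508 -.020 .005 100.2
```

```text
clock: 18.4
eef_pos: [0.5057, -0.0192, 0.0972]
ee_rot: [-3.139, 0.0, 1.751]
contact_force: [-0.2, -0.8, 0.6]
gripper_width: 0.469
finger_force: 0.0
[-0.12  0.23  9.21] 0.1 clock 18.4
```

```bash
python3 -m jog '[[[0,0.2,4,0],[0,0.2,8,0],[0,0.2,9.4,0],[0,0.2,9.4,0]]]'; python3 -m jog '[[[0,0,0,0],[0,0,0,0],[0,0,0,0],[0,0,0,0],[0,0,0,0]]]' 0.5 100;  python3 -m jog '[[[0,0.3,-1.6,0],[0,0.8,-3.2,0],[0,1.7,-5,0],[0,2.8,-6.9,0],[0,4.1,-8.6,0],[0,5.6,-10.1,0],[0,7.3,-11.3,0],[0,9.2,-12.4,0],[0,11.2,-13.2,0],[0,13.3,-13.6,0],[0,15,-13.9,0],[0,16.5,-14,0]]]'; python3 -m jog '[[[0,1.1,-0.2,0],[0,2,-1,0],[0,2,-2,0],[0,2,-2.5,0],[0,2,-2.5,0],[0,2,-2.5,0],[0,2,-2.5,0],[0,2,-2.5,0]]]'; python3 to.py .593 .357 .285 178.6; python3 -c "
from h import *
print(status.read_state()['contact_force'],status.read_state()['q'])"
```

```text
clock: 18.9
eef_pos: [0.5079, -0.0196, 0.0038]
ee_rot: [-3.14, -0.0, 1.748]
contact_force: [0.1, 0.5, -0.1]
gripper_width: 0.471
finger_force: 0.0
clock: 19.52
eef_pos: [0.5098, -0.0192, 0.0063]
ee_rot: [3.138, 0.002, 1.75]
contact_force: [-1.1, -1.5, 6.5]
gripper_width: 0.151
finger_force: 97.8
clock: 21.02
eef_pos: [0.6714, 0.0114, 0.1451]
ee_rot: [3.141, -0.0, 1.751]
contact_force: [0.4, -0.1, -4.0]
gripper_width: 0.152
finger_force: 98.1
clock: 22.02
eef_pos: [0.6901, 0.0143, 0.1689]
ee_rot: [-3.141, -0.0, 1.75]
contact_force: [0.7, -0.1, -7.4]
gripper_width: 0.153
finger_force: 97.7
[ 35.45  -3.45 -11.6 ] -78.3 clock 22.025
[ 0.74382686 -0.06152864 -7.36732932] [-6.12990521e-02  4.19629977e-01  1.08790441e+00 -7.72546717e-05
  1.63471989e+00 -2.40539855e-01]
```

Case A reads 7.4 N, so it is the heavy one. Raise it, then carry it to the bay.

```bash
python3 -m jog '[[[0,-0.5,-2,0],[0,-1,-5,0],[0,-2,-8,0],[0,-3,-10.5,0],[0,-3.5,-11.6,0],[1,-3.5,-11.6,-2]]]'; python3 -m jog '[[[1.5,0,0,-4],[4,0,0,-11],[7.5,0,0,-18],[11.5,0,0,-26],[15.5,0,0,-34],[19.5,0,0,-42],[23.5,0,0,-51],[27.5,0,0,-60],[31,0,0,-68],[33.2,0,0,-73],[34.3,0,0,-76],[34.5,0,0,-76.3]]]';python3 -m jog '[[[0,0,0,0],[0,0,0,0],[0,0,0,0],[0,0,0,0]]]';  python3 to.py .593 .357 .285 178.6
python3 - <<'E'
from find import *
for n in("top","side"):
    p=viewer.snapshot(n); save(p,"bay_%s.png"%n)
    for k in ("gauge_box","carton","rack","ring_gauge"):
        for d in models.masks_of(k,p)[:2]:
            w=world(p,d["region"]); z=w[:,2]; print(n,k,round(d["p"],2),np.round(np.median(w,0),3),rect(w[z>np.percentile(z,90)-.012]))
E
```

```text
clock: 22.78
eef_pos: [0.6542, 0.0173, 0.2874]
ee_rot: [3.138, 0.002, 1.785]
contact_force: [-0.1, -0.4, -8.1]
gripper_width: 0.152
finger_force: 98.0
clock: 24.28
eef_pos: [0.5802, 0.3557, 0.2838]
ee_rot: [-3.14, -0.002, 3.118]
contact_force: [-0.1, 0.8, -7.7]
gripper_width: 0.149
finger_force: 97.8
clock: 24.78
eef_pos: [0.581, 0.3546, 0.2855]
ee_rot: [3.141, 0.0, 3.116]
contact_force: [-0.1, 0.3, -6.8]
gripper_width: 0.152
finger_force: 97.6
[-1.2   0.27  0.05] -0.1 clock 24.775
top gauge_box 0.95 [0.579 0.272 0.1  ] (array([584., 280.]), array([ 57., 141.]), 88.5)
top carton 0.43 [0.657 0.449 0.108] (array([575., 378.]), array([235.,  67.]), 51.8)
top carton 0.32 [ 0.54  -0.405  0.047] (array([ 548., -412.]), array([153., 120.]), 74.9)
top rack 0.9 [0.583 0.342 0.005] (array([577., 275.]), array([148., 192.]), 72.6)
top rack 0.57 [0.661 0.449 0.109] (array([631., 448.]), array([70.,  9.]), 2.7)
top ring_gauge 0.49 [0.607 0.166 0.014] (array([607., 165.]), array([47., 46.]), 87.1)
top ring_gauge 0.32 [ 0.54  -0.407  0.047] (array([ 548., -412.]), array([153., 120.]), 74.8)
side gauge_box 0.82 [0.516 0.288 0.076] (array([521., 286.]), array([45., 95.]), 31.7)
side carton 0.92 [0.582 0.442 0.107] (array([601., 431.]), array([ 58., 129.]), 88.5)
side carton 0.36 [ 0.585 -0.185  0.047] (array([ 598., -209.]), array([116., 158.]), 11.7)
side rack 0.77 [0.549 0.371 0.007] (array([584., 358.]), array([236., 158.]), 86.4)
side ring_gauge 0.67 [0.603 0.165 0.015] (array([583., 203.]), array([ 45., 134.]), 29.3)
side ring_gauge 0.39 [ 0.584 -0.186  0.047] (array([ 598., -209.]), array([116., 158.]), 11.7)
```

View pics/bay_side.png

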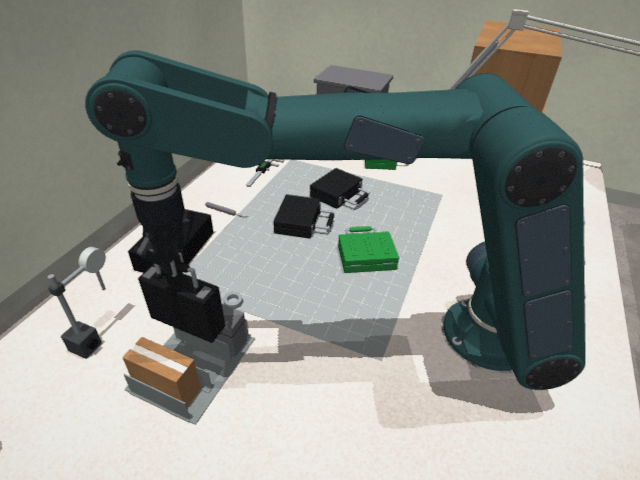

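The picture shows the case hanging upright above the rack, spanning (140,265)-(222,340), aligned with the middle bay. I'll measure where the case itself sits before lowering it.

```bash
cat > bay.py <<'E'
from find import *
for n in("side","top"):
    p=viewer.snapshot(n); f=p["frame"].astype(int).max(2)
    m=(p["z_map"]>0); w=world(p,np.ones_like(m)&m); c=p["frame"][m].max(1)
    a=np.radians(-1.4); d=w[:,:2]-[.593,.357]
    l=np.c_[d@[np.cos(a),np.sin(a)],d@[-np.sin(a),np.cos(a)],w[:,2]]
    zb=status.read_state()["eef_pos"][2]+.0187-.161
    k=(abs(l[:,0])<.12)&(abs(l[:,1])<.046)&(l[:,2]>max(zb+.02,.07))&(l[:,2]<zb+.108)&(c<60)
    q=l[k]; print(n,len(q),"min",np.round(np.percentile(q,1,0),3),"max",np.round(np.percentile(q,99,0),3))
    if n=="side":
        A=np.c_[q[:,0],q[:,2],np.ones(len(q))]; g=q[:,1]>np.median(q[:,1])-.006
        co=np.linalg.lstsq(A[g],q[g,1],rcond=None)[0]; print("face y slope x,z",np.round(co,3),"y face",np.median(q[g,1]).round(4))
E
python3 bay.py
```

```text
side 2297 min [-0.088 -0.021  0.164] max [0.058 0.023 0.25 ]
face y slope x,z [0.01  0.008 0.02 ] y face 0.0215
top 842 min [-0.086 -0.029  0.164] max [0.06  0.003 0.25 ]
```

```bash
python3 -m jog '[[[-0.6,0.1,0,0],[-1.35,0.25,0,0],[-1.35,0.25,0,0],[-1.35,0.25,0.8,0],[-1.35,0.25,1.6,0],[-1.35,0.25,2.4,0],[-1.35,0.25,2.4,0]]]'; python3 bay.py
```

```text
clock: 26.25
eef_pos: [0.5937, 0.357, 0.2594]
ee_rot: [-3.14, -0.003, 3.117]
contact_force: [0.2, -0.2, -8.2]
gripper_width: 0.147
finger_force: 97.9
side 2197 min [-0.076 -0.019  0.139] max [0.07  0.026 0.225]
face y slope x,z [ 0.01  -0.003  0.025] y face 0.0246
top 805 min [-0.073 -0.026  0.14 ] max [0.073 0.011 0.227]
```

Centred to within 2 mm. Lower it.

```bash
python3 -m jog '[[[0,0,1,0],[0,0,2.2,0],[0,0,3.5,0],[0,0,4.8,0],[0,0,6.1,0],[0,0,7.4,0],[0,0,8.6,0],[0,0,9.6,0],[0,0,10.4,0],[0,0,10.9,0],[0,0,11,0],[0,0,11,0]]]'; python3 -m jog '[[[0,0,0.2,0],[0,0,0.4,0],[0,0,0.5,0],[0,0,0.6,0],[0,0,0.6,0]]]'
```

```text
clock: 27.85
eef_pos: [0.5945, 0.3573, 0.1517]
ee_rot: [3.141, 0.001, 3.117]
contact_force: [0.6, 0.8, -6.8]
gripper_width: 0.149
finger_force: 97.8
clock: 28.48
eef_pos: [0.5943, 0.358, 0.1475]
ee_rot: [3.14, 0.002, 3.117]
contact_force: [-4.8, 0.9, 2.3]
gripper_width: 0.149
finger_force: 99.0
```

```bash
python3 -m jog '[[[0,0,0,0],[0,0,0,0],[0,0,0,0],[0,0,0,0]]]' 3.5 60; python3 bay.py; python3 -m jog '[[[0,0,-1,0],[0,0,-3,0],[0,0,-6,0],[0,0,-10,0],[0,0,-14,0],[0,0,-14,0],[0,0,-14,0],[0,0,-14,0]]]'; python3 bay.py
python3 - <<'E'
from find import *
p=viewer.snapshot("side"); save(p,"end.png"); cases(p); cases(viewer.snapshot("top")); print(status.read_state()["contact_force"])
E
```

```text
clock: 28.98
eef_pos: [0.5946, 0.3571, 0.1453]
ee_rot: [-3.141, 0.0, 3.116]
contact_force: [-0.1, 0.2, 0.7]
gripper_width: 0.411
finger_force: 0.0
side 847 min [-0.075 -0.019  0.07 ] max [0.072 0.028 0.111]
face y slope x,z [ 0.009 -0.002  0.026] y face 0.0256
top 325 min [-0.072 -0.025  0.07 ] max [0.074 0.045 0.111]
clock: 30.08
eef_pos: [0.5938, 0.357, 0.2834]
ee_rot: [-3.14, -0.003, 3.117]
contact_force: [0.0, -0.2, 0.7]
gripper_width: 0.412
finger_force: 0.0
side 216 min [-0.032 -0.003  0.163] max [0.031 0.011 0.175]
face y slope x,z [ 0.018 -0.629  0.113] y face 0.0068
top 190 min [-0.038 -0.009  0.162] max [0.041 0.007 0.18 ]
[337. 190.] c [ 0.548 -0.41 ] size [154. 121.] yaw -13.9 grip [ 0.448 -0.385] handle pts local [-0.105  0.012] 89
[189. 339.] c [0.528 0.37 ] size [60. 30.] yaw -41.4 grip [0.45  0.438] handle pts local None 0
[297. 220.] c [ 0.598 -0.209] size [117. 155.] yaw 13.1 grip [ 0.497 -0.232] handle pts local [-0.101  0.011] 103
[220. 318.] c [0.516 0.283] size [68. 27.] yaw -19.3 grip [0.418 0.317] handle pts local None 0
[339. 218.] c [ 0.6   -0.211] size [118. 147.] yaw 11.6 grip [ 0.499 -0.232] handle pts local [-0.102  0.001] 190
[122. 223.] c [0.586 0.336] size [ 42. 151.] yaw 71.3 grip [0.553 0.238] handle pts local None 0
[170. 240.] c [0.554 0.281] size [108. 213.] yaw 43.7 grip [0.479 0.209] handle pts local None 0
[410. 235.] c [ 0.548 -0.412] size [153. 119.] yaw -14.7 grip [ 0.448 -0.386] handle pts local [-0.102 -0.001] 175
[ 0.25972935  0.0835223  -0.30227451]
```

View pics/end.png

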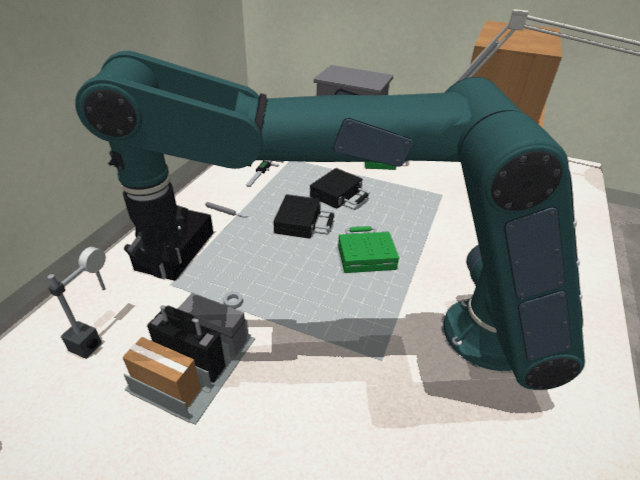

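The last picture shows the case standing upright at (187,340) in the middle bay, with its handle up and the gripper clear. The boxes, the ring at (233,299) and the empty cases at (297,216) and (337,188) are in place.

```bash
python3 -c "from station import sign_off; print(sign_off())"
```

```text
the job is handed in; nothing more can be done
None
```

The heavy case (leftmost of the three, reading about 7.4 N) now stands handle up in the rack's middle bay and the job is handed in. The two empty cases are lying flat back where they started, and the boxes and ring gauge look undisturbed.

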